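# Clear the glasses, put the nail clipper away, set the glasses back

## Task

The nail clipper lies hemmed in by the two glasses and the toothpick holder: first stand all three of these on the empty serving tray leaving the clipper where it lies, then lay the clipper in the dark empty bay of the open manicure case, lengthwise. Only when it lies there, set the three back, each in the middle of the coaster it stood on at the start. Keep them upright, put them down gently rather than dropping them, and do not shift the red candy box.

Things in the scene. Friction and masses are not known exactly. Their poses are not given: they have to be found in the camera images.
- glass_green: Green-tinted glass tumbler. A straight, slightly tapered empty drinking glass, standing upright with its mouth up: 95 mm tall, 53 mm across the foot, 59 mm at 55 mm height, 62 mm at the rim, wall 3 mm, about 160 g. Origin: centre of its underside, z up. At the start it stands on the round cork coaster, which is its own.
- glass_amber: Amber-brown glass tumbler. A straight, slightly tapered empty drinking glass, standing upright with its mouth up: 95 mm tall, 53 mm across the foot, 59 mm at 55 mm height, 62 mm at the rim, wall 3 mm, about 160 g. Origin: centre of its underside, z up. At the start it stands on the square blue coaster, which is its own.
- toothpicks: White ceramic toothpick holder: an upright round pot 66 mm tall and 46 mm across, with a thin blue band; wooden toothpicks (part of it, they cannot come out) stick out of its top to 80 mm above its underside; about 120 g. Origin: centre of its underside, z up. At the start it stands on the round black coaster, which is its own.
- clipper: Chrome nail clipper lying flat on the 3 mm bamboo mat, hemmed in by the three, lever folded on top: 74 mm long along its x (jaws at +x), 14 mm wide along y, sides 12 mm high (lever top 15 mm), rigid, 45 g. Origin: centre of its underside, z up; x starts within 0.6 rad of world y. Grip it across its width from above, tips about 5 mm above what it lies on.
- tray: Empty dark-brown serving tray with gold end handles, fixed: 280 mm along its x, 180 mm along y; inner floor 268 x 168 mm, 6 mm above the table; rim 18 mm high, handles mid short ends to 30 mm. Origin: centre of its underside, on the table. It lies left or right of the robot. The three things fit in a row along its x at -80, 0, +80 mm.
- case_bay (a point): Centre of the floor of the dark empty bay in the open dark-red manicure case, 6 mm above the table; x along the bay, z up. Bay 92 mm (x) by 36 mm (y), ribs 2 mm high; the clipper may lie either way round. The case is fixed, opened flat, 134 (x) by 166 mm (y), its middle 48 mm along +y; its rim, 10 mm above the table, passes 33 mm away at -y; all in it is under 11 mm.
- coaster_cork: Round cork coaster, fixed, 92 mm across, 5 mm thick, lying on a bamboo mat 3 mm thick: the place of the green glass. Origin: centre of its underside; a thing standing on it has its origin 5 mm higher.
- coaster_blue: Square blue ceramic coaster, fixed, 90 x 90 mm, 5 mm thick, on the bamboo mat: the place of the amber glass. Origin: centre of its underside; a thing standing on it has its origin 5 mm higher.
- coaster_black: Round black lacquer coaster with a fine gold ring, fixed, 86 mm across, 5 mm thick, on the bamboo mat: the place of the toothpick holder. Origin: centre of its underside; a thing standing on it has its origin 5 mm higher.
- candy_front (a point): Closed red octagonal Tet candy box with hinged lid and gold trim, about 190 mm across flats, 65 mm high, 1.2 kg, loose, standing beyond the clipper near the far edge. This point: middle of its near side face, 20 mm above the table and 94 mm from its axis, which lies along this point's +x. Leave it where it is.
There are look-alikes about, which are no part of the job. Leave any turquoise or yellow look-alike of the part that bears case_bay alone.

How it is judged (in metres and radians):
On the way, in this order (a step that is already met when the one before it is completed fails the run):
1. both glasses and the toothpick holder stand on the tray, released, with the clipper still where it lay (x of glass_green in the frame of tray between -0.122 and 0.122 m and y of glass_green in the frame of tray between -0.072 and 0.072 m and z of each of glass_green, glass_amber, toothpicks in the frame of tray below 0.012 m and angle between each of glass_green, glass_amber, toothpicks's own z axis and vertical below 0.1 rad and linear speed of each of glass_green, glass_amber, toothpicks below 0.03 m/s and x of glass_amber in the frame of tray between -0.122 and 0.122 m and y of glass_amber in the frame of tray between -0.072 and 0.072 m and x of toothpicks in the frame of tray between -0.122 and 0.122 m and y of toothpicks in the frame of tray between -0.072 and 0.072 m and contact force between the fingers and glass_green below 0.1 N and contact force between the fingers and glass_amber below 0.1 N and contact force between the fingers and toothpicks below 0.1 N and distance of clipper from where it was at the start of the episode below 0.01 m), for 0.2 s.
2. the clipper lies in the bay of the case, released, while the three still stand on the tray (x of clipper in the frame of case_bay between -0.012 and 0.012 m and y of clipper in the frame of case_bay between -0.012 and 0.012 m and z of clipper in the frame of case_bay below 0.006 m and angle between the x axis of clipper and the x axis of case_bay, either way round below 0.25 rad and angle between clipper's own z axis and vertical below 0.15 rad and linear speed of each of clipper, glass_green, glass_amber, toothpicks below 0.03 m/s and contact force between the fingers and clipper below 0.1 N and x of glass_green in the frame of tray between -0.122 and 0.122 m and y of glass_green in the frame of tray between -0.072 and 0.072 m and z of each of glass_green, glass_amber, toothpicks in the frame of tray below 0.012 m and angle between each of glass_green, glass_amber, toothpicks's own z axis and vertical below 0.1 rad and x of glass_amber in the frame of tray between -0.122 and 0.122 m and y of glass_amber in the frame of tray between -0.072 and 0.072 m and x of toothpicks in the frame of tray between -0.122 and 0.122 m and y of toothpicks in the frame of tray between -0.072 and 0.072 m), for 0.2 s.
At the end, for the whole second after the job is handed in: Each of the three stands upright within 15 mm of the middle of its own coaster (green glass cork, amber glass blue, toothpick holder black); the clipper lies flat in the bay, within 12 mm of its middle in x and y and 0.25 rad of lengthwise; all released and at rest (horizontal distance between glass_green and coaster_cork below 0.015 m and z of glass_green in the frame of coaster_cork between 0.001 and 0.009 m and angle between each of glass_green, glass_amber, toothpicks's own z axis and vertical below 0.1 rad and linear speed of each of glass_green, glass_amber, toothpicks, clipper below 0.03 m/s and horizontal distance between glass_amber and coaster_blue below 0.015 m and z of glass_amber in the frame of coaster_blue between 0.001 and 0.009 m and horizontal distance between toothpicks and coaster_black below 0.015 m and z of toothpicks in the frame of coaster_black between 0.001 and 0.009 m and x of clipper in the frame of case_bay between -0.012 and 0.012 m and y of clipper in the frame of case_bay between -0.012 and 0.012 m and z of clipper in the frame of case_bay below 0.006 m and angle between the x axis of clipper and the x axis of case_bay, either way round below 0.25 rad and angle between clipper's own z axis and vertical below 0.15 rad and contact force between the fingers and clipper below 0.1 N and contact force between the fingers and glass_green below 0.1 N and contact force between the fingers and glass_amber below 0.1 N and contact force between the fingers and toothpicks below 0.1 N); the robot touches nothing.
It fails at once if the candy box is shifted by more than 10 mm (distance of candy_front from where it was at the start of the episode above 0.01 m).
It fails at once if a glass or the toothpick holder is tipped by more than 0.6 rad (angle between any of glass_green, glass_amber, toothpicks's own z axis and vertical above 0.6 rad).
It fails at once if a glass or the toothpick holder is dropped or slammed down (faster than 0.6 m/s within 40 mm of the table) ((height (world z) of glass_green below 0.04 m and linear speed of glass_green above 0.6 m/s) or (height (world z) of glass_amber below 0.04 m and linear speed of glass_amber above 0.6 m/s) or (height (world z) of toothpicks below 0.04 m and linear speed of toothpicks above 0.6 m/s)).
It also fails if it takes over 144 s, if anything falls off the work surface, if the arm or the gripper's body presses on something with over 40 N, if the wrist force passes 120 N, or if a joint passes its speed limit or range.

## Robot

A 6-joint arm with a two-finger parallel gripper is mounted at the origin on the work surface. World frame = base frame: x ahead of the robot, y to its left, z up, the work surface at z = 0. Lengths are in mm, angles in rad, forces in N, time in s.
With the tool pointing down it reaches from about 300 to 875 mm from the base axis. Payload 6.4 kg.
Tool frame: the origin (TCP) lies on the centre line of the jaws, within the pads' length; the fingertips stand 19 mm ahead of it and the grasp point (between the pads) is the TCP (ctrl.tips_ahead is the distance from the TCP to the fingertips, in mm); z points along the fingers, y is the line along which they close (so a half turn about z gives the same grasp; the last joint's range is limited). The gripper opens to 88 mm and grips with 3 to 60 N. Pads are 18 mm wide; open, the fingers measure 123 mm over their backs; the gripper's body (75 mm by 187 mm) begins 45 mm behind the grasp point.
Start: joints at [1.116, 0.181, 1.607, -0, 1.354, -0.206], TCP at [141.576, 557.313, 257.714] pointing down, gripper open.
Joint ranges: [-2.99, 2.99], [-0.89, 2.07], [0.3, 2.58], [-1.14, 4.28], [0, 2.63], [-3.12, 3.12]. Speed limits (rad/s): [2.57, 2.57, 3.01, 3.14, 3.14, 3.14].

## Interface

Orientations are given as a rotation vector (axis times angle).
In Python, from workcell import telemetry, cams, job, finder, ctrl gives the robot as it stands.
- The arm moves only by the tool send_rows, never from a script. Its argument "series" is a list of rows, each a list of 5 numbers: the shift along the tool's x, y, z in m, then the turn about the tool's z in units of 6 degrees (1.0 is 6 degrees), then the opening, from -1 (shut) to 1 (fully open), so that 0 is half open. In form: [[x, y, z, yaw, jaw], ...]. A call has exactly 5 rows; each row is the pose to reach, as a shift and turn from the pose commanded when the call began, along the tool's axes at that moment; what a row does not reach only later rows make up. A row lasts 1/10 s, in which the tool goes at most 50 mm and 8.59 degrees, less where a joint would pass 70% of its speed; a pose out of reach is approached as far as the arm can. A call with a gripper value outside its range is refused whole. The fingers move at their own pace and stop on an object; "squeeze" is the grip in N (left out, the last holds). Time passes only in rows, so rows that repeat a pose let the fingers close, or fill a call up. It gives the time, the measured TCP pose, the force, the opening and the grip force at its end, in the units of the state.
- telemetry.get_obs(): the state, without advancing time (a new reading comes with each control period).
- cams.grab_frame(name): name is "side" or "top" or "wrist"; returns a dict with "image" (480x640x3 uint8, red, green, blue), "K" (3x3 intrinsics, pixels), "D" ([k1, k2, p1, p2, k3] as OpenCV has them; the pictures are not rectified), "R" (3x3) and "t" (3): a world point X has camera coordinates R X + t; the wrist camera has in their place "tool_from_camera" (4x4, takes a point from camera to tool coordinates, whose origin is the TCP and whose axes are the flange's). Camera axes: x right, y down, z forward; pixel columns grow to the right and rows downward; lengths in mm; the calibration is good to about 2 mm. A picture is of the moment at which its call begins: read the wrist's pose just before it. There is no depth.
- job.job_done(): hands the job in; it is judged then, once.
Trained networks look in a picture, given as the dict that the camera call returned (one of the last four; its "shot" number tells which), for a name from the list of things; names that differ only in an ending like _2 or _b are one class to them, and where a whole thing is asked for, a point or a joint stands for the part that bears it (a point fixed in the world has none). Each returns a list of dicts, best first, with "confidence" (0 to 1); they miss things now and then, are a little off and sometimes report something else, mostly with a low value. They report only what shows in the picture. A call takes as long as a camera call. They do not tell look-alikes from the thing itself.
- finder.find_in(target, picture): "xyz" ([x, y, z] in mm, in world coordinates, good to about 4 mm: the middle of the surface that is visible of it).
- finder.outline_of(target, picture): "pixels" (480x640 bool, what is visible of it).
- finder.landmark_of(target, picture): "xyz" ([x, y, z] in mm, in world coordinates, good to about 4 mm: a listed point, or the origin of a listed thing).
The state is a dict: "time_s": time; "q": joint angles; "dq": joint speeds; "joint_torque": joint torques, N m; "position": TCP position; "tool_rot": TCP orientation; "wrist_force": force on the tool from outside, world axes, zero at the start; "torque": the same for the moment, N m; "gripper_width": opening from 0.0 (shut) to 1.0 (fully open); "grasp_force": force on a finger pad.
Only numpy, scipy, OpenCV 4.12 (cv2) and the standard library are available. Lean on these libraries where they do the work, as an engineer would, in place of code of your own. Each camera call takes 0.05 s, during which the arm holds its last target. There are 200 camera calls.

## Working session

There is one attempt and no reset: what is moved stays moved. The work goes in short steps, Python scripts to look and compute and a tool call to move; the robot and the scene stay as the last step left them, time stands still between calls to the robot, and variables do not carry over. Pictures are saved under pics/ and viewed, at most 14 in all, crops included, and the job is handed in when it is done.

Besides the shell and the picture viewer there is one more tool, called after "Request:" as name(argument=value, ...) on one line, values as JSON. send_rows: Moves the arm, as the interface text tells. Its arguments: {"type":"object","properties":{"series":{"type":"array"},"squeeze":{"type":"number"}},"required":["series"]}

```bash
ls; mkdir -p pics; python3 - <<'E'
from workcell import telemetry,cams,finder,ctrl
import cv2,numpy as np
o=telemetry.get_obs();print(o['time_s'],o['position'],o['tool_rot'],o['gripper_width'],ctrl.tips_ahead)
names="glass_green glass_amber toothpicks clipper tray case_bay coaster_cork coaster_blue coaster_black candy_front".split()
for c in("top","side"):
    p=cams.grab_frame(c);cv2.imwrite(f"pics/{c}0.png",p['image'][...,::-1])
    for n in names:
        for r in finder.landmark_of(n,p)[:3]:print(c,n,np.round(r['xyz'],1),round(r['confidence'],2))
E
```

```text
pics
0.0 [141.36726606 556.86466341 256.83973549] [-3.89728538e-01 -3.11678915e+00  2.47200499e-03] 0.9975355574108521 19.0
top glass_green [605.2 105.8   6. ] 0.82
top glass_amber [516.    3.7   5.8] 0.76
top toothpicks [ 585.3 -115.1   10.1] 0.6
top clipper [610.   -5.9   4.7] 0.66
top tray [509.9 346.3  -2.7] 0.57
top case_bay [ 430.8 -767.2    8.7] 0.91
top case_bay [ 310.4 -553.7    4.5] 0.82
top case_bay [ 291.2 -303.9    6.3] 0.79
top coaster_cork [604.8 103.    2. ] 0.72
top coaster_blue [5.187e+02 5.500e+00 3.000e-01] 0.58
top coaster_black [ 581.  -118.2    1.2] 0.91
top candy_front [762.8  21.2  17.8] 0.85
side glass_green [602.7 100.6   8.9] 0.59
side glass_amber [520.2   4.2   9.8] 0.86
side toothpicks [ 583.2 -116.    10.5] 0.88
side toothpicks [511.9 344.3   0.8] 0.17
side clipper [608.8  -4.2   4.5] 0.68
side tray [5.107e+02 3.429e+02 4.000e-01] 0.85
side case_bay [ 518.7 -400.2    4.8] 0.81
side case_bay [ 310.6 -551.5    7.6] 0.81
side case_bay [ 428.3 -769.2    7.7] 0.79
side coaster_cork [ 6.097e+02  1.077e+02 -5.000e-01] 0.65
side coaster_blue [523.5   9.7   2.5] 0.65
side coaster_black [ 583.6 -120.7    3.2] 0.76
side candy_front [766.1  23.3  21.6] 0.84
```

View pics/top0.png

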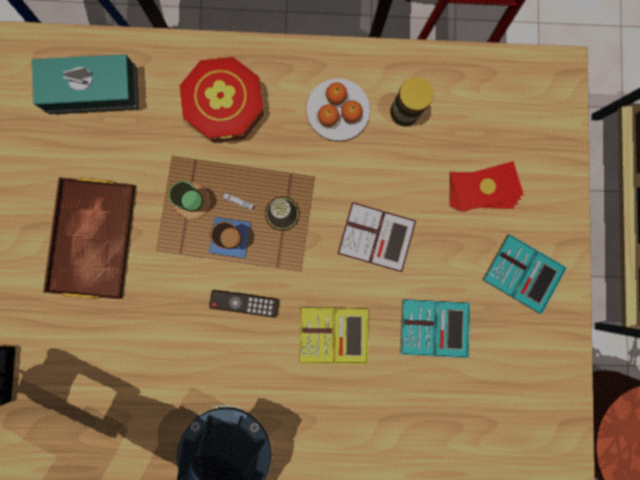

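View pics/side0.png

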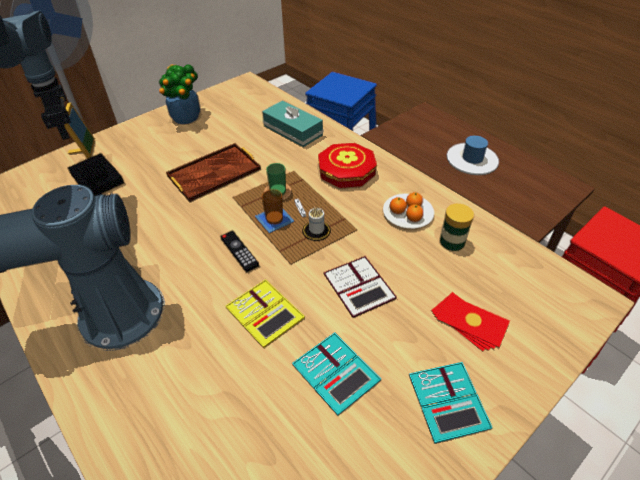

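```bash
cat > h.py <<'E'
from workcell import telemetry,cams,finder,ctrl,job
import cv2,numpy as np
from scipy.spatial.transform import Rotation as Ro
def ext(p,o=None):
    if 'R' in p: return np.array(p['R']),np.array(p['t'])
    T=np.eye(4);T[:3,:3]=Ro.from_rotvec(o['tool_rot']).as_matrix();T[:3,3]=o['position']
    M=np.linalg.inv(T@np.array(p['tool_from_camera']));return M[:3,:3],M[:3,3]
def px2w(p,uv,z,o=None):
    R,t=ext(p,o);n=cv2.undistortPoints(np.array(uv,float).reshape(-1,1,2),np.array(p['K']),np.array(p['D'],float)).reshape(-1,2)
    d=np.c_[n,np.ones(len(n))]@R;c=-R.T@t
    return c+d*((z-c[2])/d[:,2])[:,None]
def w2px(p,X,o=None):
    R,t=ext(p,o);return cv2.projectPoints(np.array(X,float).reshape(-1,1,3),cv2.Rodrigues(R)[0],t,np.array(p['K']),np.array(p['D'],float))[0].reshape(-1,2)
def rect(P):
    (c,(a,b),an)=cv2.minAreaRect(np.float32(P[:,:2]))
    if a<b:a,b,an=b,a,an+90
    return np.round(c,1),round(a,1),round(b,1),round((an+90)%180-90,1)
def st():
    o=telemetry.get_obs();R=Ro.from_rotvec(o['tool_rot']).as_matrix()
    print('t',round(o['time_s'],2),'pos',np.round(o['position'],1),'yaw_y',round(np.degrees(np.arctan2(R[1,1],R[0,1])),2),'tilt',round(float(R[2,2]),4),'w',round(o['gripper_width'],3),'F',np.round(o['wrist_force'],1),round(float(np.max(o['grasp_force'])),1));return o
E
python3 - <<'E'
from h import *
for c in("top","side"):
    p=cams.grab_frame(c)
    for n,z in(("tray",18),("clipper",12),("case_bay",8)):
        for r in finder.outline_of(n,p)[:3]:
            m=r['pixels'];v,u=np.nonzero(m);
            if len(u)<10: continue
            P=px2w(p,np.c_[u,v],z);print(c,n,round(r['confidence'],2),(int(u.mean()),int(v.mean())),rect(P))
    # dark bay
    g=p['image'].astype(int).max(2);box=(375,215,415,268) if c=="top" else (335,275,400,320)
    x0,y0,x1,y1=box;s=(g[y0:y1,x0:x1]<75).astype(np.uint8)
    k,l,S,C=cv2.connectedComponentsWithStats(s);i=1+np.argmax(S[1:,4]);v,u=np.nonzero(l==i)
    print(c,'bay',S[i],rect(px2w(p,np.c_[u+x0,v+y0],6)))
    x0,y0,x1,y1=(325,190,435,280) if c=="top" else (315,250,405,325)
    im=cv2.resize(p['image'][y0:y1,x0:x1,::-1],None,fx=4,fy=4,interpolation=cv2.INTER_CUBIC);cv2.imwrite(f"pics/case_{c}.png",im)
a=[cv2.imread(f"pics/case_{c}.png") for c in("top","side")];h=max(x.shape[0] for x in a)
cv2.imwrite("pics/case.png",np.hstack([cv2.copyMakeBorder(x,0,h-x.shape[0],0,0,0) for x in a]))
E
```

```text
top tray 0.74 (89, 238) (array([508.7, 341.6]), 290.0, 188.0, -3.3)
top tray 0.24 (282, 216) (array([ 582.5, -117.8]), 81.6, 80.9, 1.9)
top clipper 0.72 (237, 201) (array([610.6,  -9.3]), 77.3, 16.6, 68.5)
top case_bay 0.97 (376, 236) (array([ 533.8, -355. ]), 169.3, 136.6, 75.7)
top case_bay 0.97 (333, 335) (array([ 289.5, -253.7]), 164.2, 134.6, -88.9)
top case_bay 0.87 (524, 273) (array([ 453.2, -726.7]), 170.3, 135.7, 61.5)
top bay [ 11   9  20  37 420] (array([ 522.1, -402.3]), 86.4, 30.4, -14.8)
side tray 0.59 (212, 171) (array([504.6, 335.4]), 295.1, 209.4, -1.7)
side clipper 0.43 (299, 207) (array([604.7, -11.2]), 81.7, 16.4, 68.8)
side case_bay 0.74 (264, 312) (array([ 286. , -253.8]), 171.6, 141.3, -89.3)
side case_bay 0.73 (336, 372) (array([ 309.5, -503.6]), 172.0, 138.2, 88.3)
side case_bay 0.7 (359, 285) (array([ 532.5, -354.5]), 173.7, 140.6, 75.7)
side bay [ 16  12  35  20 320] (array([ 520.4, -399.3]), 88.3, 31.5, -14.3)
```

View pics/case.png

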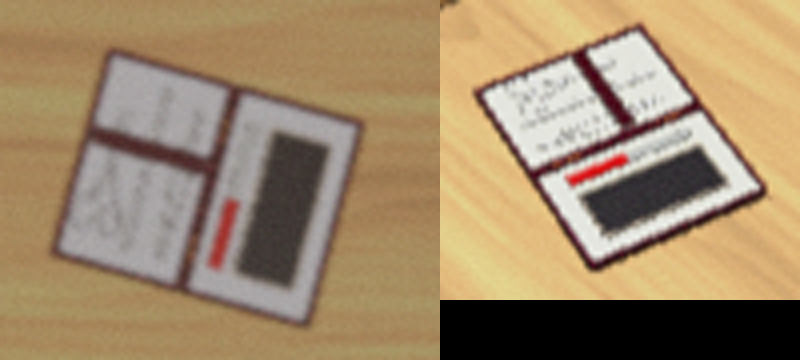

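The case that fits is the white-lined one with the dark-red rim. In the top picture it is at (377,237), with its bay at about (395,245). The others are yellow at (335,335) and turquoise at (435,328) and (525,273). The crop confirms it and puts the bay at about (521,-401), at -14.5°. Next I move above the green glass.

Request:
send_rows(series=[[-0.0375,-0.022,0,0,1],[-0.075,-0.0435,0,0,1],[-0.112,-0.065,0,0,1],[-0.15,-0.087,0,0,1],[-0.187,-0.109,0,0,1]], squeeze=12)

```text
time_s: 2.0
position: [297.0, 404.4, 257.9]
tool_rot: [0.389, 3.117, 0.001]
wrist_force: [0.1, -0.6, -0.1]
gripper_width: 1.0
grasp_force: 0.0
```

Request:
send_rows(series=[[-0.0375,-0.022,0,0,1],[-0.075,-0.0435,0,0,1],[-0.112,-0.065,0,0,1],[-0.15,-0.087,0,0,1],[-0.187,-0.109,0,0,1]])

```text
time_s: 2.5
position: [451.6, 252.5, 258.0]
tool_rot: [0.39, 3.117, 0.001]
wrist_force: [-0.1, 1.3, -0.0]
gripper_width: 0.995
grasp_force: 0.0
```

Request:
send_rows(series=[[-0.0375,-0.022,0,0,1],[-0.075,-0.0435,0,0,1],[-0.112,-0.065,0,0,1],[-0.15,-0.087,0,0,1],[-0.187,-0.109,0,0,1]])

```text
time_s: 3.0
position: [606.0, 100.7, 257.7]
tool_rot: [0.39, 3.117, 0.0]
wrist_force: [1.0, 1.1, 1.2]
gripper_width: 0.998
grasp_force: 0.0
```

```bash
python3 - <<'E'
from h import *
o=st();p=cams.grab_frame("wrist");cv2.imwrite("pics/w1.png",p['image'][...,::-1])
for n in "glass_green glass_amber toothpicks clipper coaster_cork coaster_blue coaster_black".split():
    for r in finder.landmark_of(n,p)[:2]:print(n,np.round(r['xyz'],1),round(r['confidence'],2))
for r in finder.outline_of("clipper",p)[:2]:
    v,u=np.nonzero(r['pixels']);print('clip',rect(px2w(p,np.c_[u,v],12,o)))
E
```

```text
t 3.0 pos [606.  100.7 257.7] yaw_y 75.73 tilt -1.0 w 0.998 F [1.  1.1 1.2] 0.0
glass_green [611.3 102.7   9.2] 0.78
glass_amber [521.1   6.8   6.5] 0.72
glass_amber [5.076e+02 3.411e+02 2.000e-01] 0.49
toothpicks [ 587.9 -118.2    8.1] 0.65
clipper [608.5  -6.6   3.3] 0.97
coaster_blue [507.5 343.2   1.3] 0.7
coaster_black [ 586.9 -116.7    2.1] 0.65
clip (array([610., -10.]), 79.2, 17.3, 69.2)
```

View pics/w1.png

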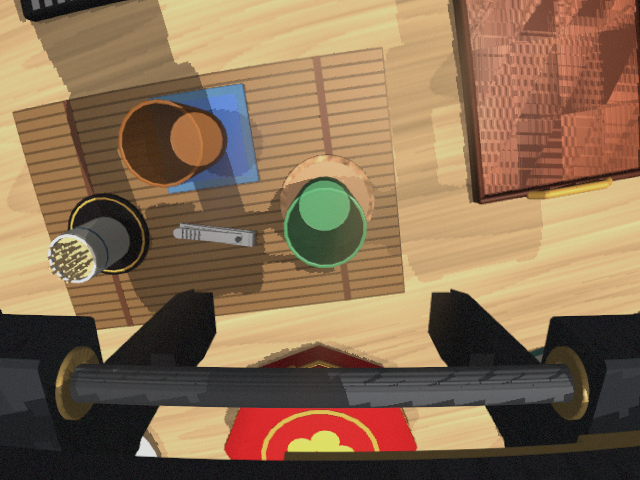

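The wrist picture shows the amber rim at about (160,143), the green rim at (325,228), the holder top at (75,258), the clipper at (215,235) and the tray at upper right. I turn these into positions.

```bash
python3 - <<'E'
from h import *
o=st();p=cams.grab_frame("wrist")
f=lambda n,uv,z:print(n,np.round(px2w(p,uv,z,o)[:,:2],1).tolist())
f('green rim l,r,t,b',[(285,229),(366,229),(325,186),(325,270)],103)
f('green foot inner',[(299,205),(350,205),(325,180),(325,231)],11)
f('amber rim',[(119,143),(201,143),(160,100),(160,186)],103)
f('amber foot',[(170,139),(223,139),(197,113),(197,166)],11)
f('pot rim',[(48,258),(102,258)],74);f('black lr tb',[(68,233),(149,233),(108,194),(108,272)],8)
f('cork lr, top',[(281,192),(376,192),(328,153)],8)
f('blue corners tr br, bl~',[(243,84),(258,181),(170,193)],8)
f('tray corner/edge',[(480,202),(457,0),(640,175)],18)
# segmentation-based circle fits
im=cv2.cvtColor(p['image'],cv2.COLOR_RGB2HSV)
for n,z in(("glass_green",103),("glass_amber",103)):
    for r in finder.outline_of(n,p)[:1]:
        v,u=np.nonzero(r['pixels']);print(n,u.min(),u.max(),v.min(),v.max())
E
```

```text
t 3.45 pos [604.1 103.4 258. ] yaw_y 75.84 tilt -1.0 w 1.005 F [-0.8 -0.8 -0.5] 0.0
green rim l,r,t,b [[599.7, 76.5], [614.3, 134.3], [576.1, 112.7], [638.2, 97.2]]
green foot inner [[601.7, 81.3], [613.7, 128.8], [584.5, 111.3], [632.9, 99.2]]
amber rim [[509.5, -21.5], [525.1, 36.0], [490.0, 17.4], [546.3, -3.0]]
amber foot [[511.4, -19.0], [524.3, 29.3], [495.9, 13.1], [541.7, -2.3]]
pot rim [[580.5, -136.1], [592.5, -87.3]]
black lr tb [[571.0, -156.7], [592.4, -72.6], [544.6, -98.8], [621.0, -131.5]]
cork lr, top [[585.7, 67.5], [608.0, 155.9], [561.1, 120.1]]
blue corners tr br, bl~ [[482.3, 60.8], [570.1, 49.1], [559.7, -37.6]]
tray corner/edge [[639.2, 249.7], [460.9, 257.8], [650.7, 413.2]]
glass_green 281 363 179 270
glass_amber 116 225 103 190
```

Request:
send_rows(series=[[-0.001,0.0035,0.045,0,1],[-0.001,0.0035,0.09,0,1],[-0.001,0.0035,0.13,0,1],[-0.001,0.0035,0.16,0,1],[-0.001,0.0035,0.183,0,1]], squeeze=15)

```text
time_s: 4.1
position: [605.3, 105.8, 72.4]
tool_rot: [-0.389, -3.115, 0.0]
wrist_force: [-0.0, -0.4, 0.5]
gripper_width: 0.999
grasp_force: 0.0
```

Request:
send_rows(series=[[0,0,0,0,1],[0,0,0,0,-0.2],[0,0,0,0,-0.2],[0,0,0,0,-0.2],[0,0,0,0,-0.2]])

```text
time_s: 4.6
position: [607.7, 105.2, 76.4]
tool_rot: [0.389, 3.115, -0.0]
wrist_force: [-0.8, -1.5, 4.0]
gripper_width: 0.693
grasp_force: 14.9
```

Request:
send_rows(series=[[0,0,-0.01,0,-0.2],[0,0,-0.03,0,-0.2],[0,0,-0.055,0,-0.2],[0,0,-0.08,0,-0.2],[0,0,-0.1,0,-0.2]])

```text
time_s: 5.1
position: [606.9, 105.5, 177.0]
tool_rot: [0.39, 3.116, 0.001]
wrist_force: [0.1, -0.7, -1.6]
gripper_width: 0.689
grasp_force: 15.0
```

Request:
send_rows(series=[[0.011,0.033,0,0,-0.2],[0.027,0.08,0,0,-0.2],[0.043,0.127,0,0,-0.2],[0.059,0.174,0,0,-0.2],[0.071,0.209,0,0,-0.2]])

```text
time_s: 5.6
position: [588.4, 328.4, 175.6]
tool_rot: [0.388, 3.117, 0.001]
wrist_force: [1.0, -0.7, -1.8]
gripper_width: 0.688
grasp_force: 15.0
```

Request:
send_rows(series=[[0.005,0.014,0.0,0,-0.2],[0.005,0.014,0.03,0,-0.2],[0.005,0.014,0.06,0,-0.2],[0.005,0.014,0.08,0,-0.2],[0.005,0.014,0.09,0,-0.2]])

```text
time_s: 6.1
position: [586.6, 339.1, 82.5]
tool_rot: [-0.39, -3.114, 0.003]
wrist_force: [0.7, -0.4, -3.1]
gripper_width: 0.686
grasp_force: 15.0
```

```bash
python3 - <<'E'
from h import *
o=st();p=cams.grab_frame("wrist");cv2.imwrite("pics/w2.png",p['image'][...,::-1])
E
```

```text
t 6.1 pos [586.6 339.1  82.5] yaw_y 75.72 tilt -1.0 w 0.686 F [ 0.7 -0.4 -3.1] 15.0
```

View pics/w2.png

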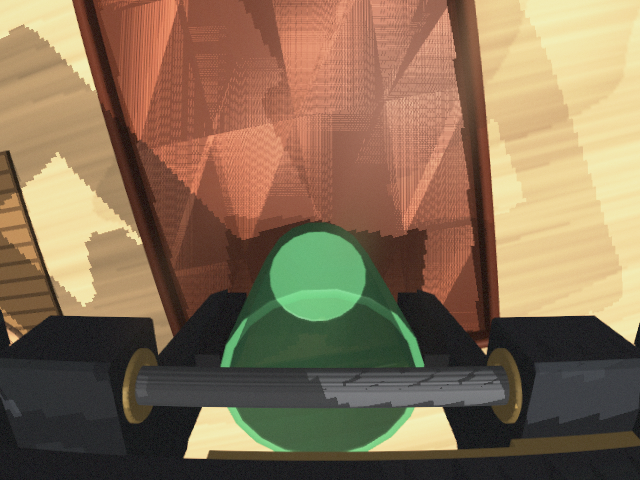

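The green glass is held upright over the tray, with its foot at (317,277) between the rims. I set it down.

Request:
send_rows(series=[[0,0,0.006,0,-0.2],[0,0,0.01,0,-0.2],[0,0,0.0115,0,-0.2],[0,0,0.0115,0,-0.2],[0,0,0.0115,0,-0.2]])

```text
time_s: 6.65
position: [588.6, 340.3, 74.5]
tool_rot: [0.39, 3.116, 0.001]
wrist_force: [-0.5, -1.9, 3.3]
gripper_width: 0.684
grasp_force: 14.9
```

Request:
send_rows(series=[[0,0,0,0,0.6],[0,0,0,0,1],[0,0,0,0,1],[0,0,0,0,1],[0,0,-0.02,0,1]])

```text
time_s: 7.15
position: [585.6, 339.4, 90.1]
tool_rot: [-0.389, -3.112, 0.004]
wrist_force: [-0.1, 0.2, -0.4]
gripper_width: 1.0
grasp_force: 0.0
```

Request:
send_rows(series=[[0,0,-0.03,0,1],[0,0,-0.06,0,1],[0,0,-0.08,0,1],[0,0,-0.1,0,1],[0,0,-0.1,0,1]])

```text
time_s: 7.65
position: [589.6, 341.0, 196.9]
tool_rot: [0.389, 3.112, 0.005]
wrist_force: [0.8, -0.6, 1.0]
gripper_width: 0.999
grasp_force: 0.0
```

Request:
send_rows(series=[[-0.002,-0.045,0,0,1],[-0.004,-0.093,0,0,1],[-0.006,-0.141,0,0,1],[-0.008,-0.189,0,0,1],[-0.01,-0.235,0,0,1]])

```text
time_s: 8.15
position: [538.3, 108.4, 191.8]
tool_rot: [-0.389, -3.116, 0.0]
wrist_force: [-0.6, -0.2, 0.1]
gripper_width: 0.998
grasp_force: 0.0
```

Request:
send_rows(series=[[-0.002,-0.045,0,0,1],[-0.004,-0.085,0,0,1],[-0.0047,-0.106,0.02,0,1],[-0.0047,-0.106,0.06,0,1],[-0.0047,-0.106,0.09,0,1]])

```text
time_s: 8.65
position: [517.0, 5.3, 100.8]
tool_rot: [-0.393, -3.116, -0.0]
wrist_force: [-0.2, 0.6, 0.2]
gripper_width: 1.003
grasp_force: 0.0
```

```bash
python3 - <<'E'
from h import *
o=st();p=cams.grab_frame("wrist");cv2.imwrite("pics/w3.png",p['image'][...,::-1])
E
```

```text
t 8.65 pos [517.    5.3 100.8] yaw_y 75.63 tilt -1.0 w 1.003 F [-0.2  0.6  0.2] 0.0
```

View pics/w3.png

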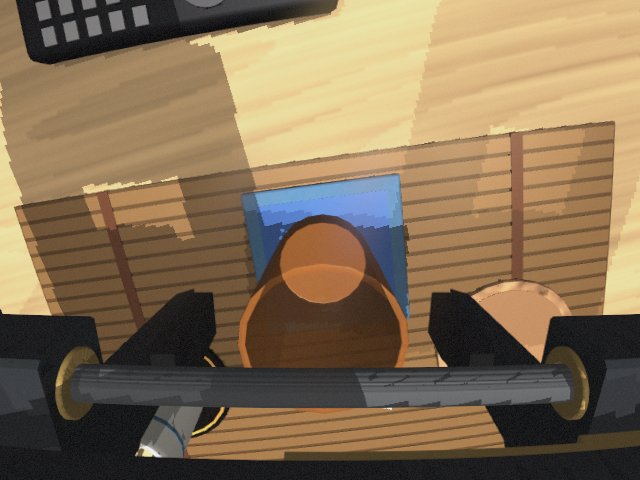

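The amber glass is centred between the fingers, with its rim at 243–408 and the fingertips at 214 and 430. I grip it and carry it over.

Request:
send_rows(series=[[0,0,0.015,0,1],[0,0,0.028,0,1],[0,0,0.028,0,-0.2],[0,0,0.028,0,-0.2],[0,0,0.028,0,-0.2]])

```text
time_s: 9.2
position: [518.8, 6.1, 76.1]
tool_rot: [0.389, 3.116, -0.0]
wrist_force: [-0.3, -0.3, -0.4]
gripper_width: 0.749
grasp_force: 0.0
```

Request:
send_rows(series=[[0,0,0,0,-0.2],[0,0,-0.02,0,-0.2],[0,0,-0.05,0,-0.2],[0,0,-0.08,0,-0.2],[0,0,-0.1,0,-0.2]])

```text
time_s: 9.7
position: [518.9, 6.1, 177.8]
tool_rot: [0.389, 3.115, -0.0]
wrist_force: [0.1, -0.5, -2.1]
gripper_width: 0.694
grasp_force: 15.0
```

Request:
send_rows(series=[[0.01,0.035,0,0,-0.2],[0.023,0.081,0,0,-0.2],[0.036,0.127,0,0,-0.2],[0.049,0.173,0,0,-0.2],[0.062,0.217,0,0,-0.2]])

```text
time_s: 10.2
position: [511.2, 233.7, 175.7]
tool_rot: [0.39, 3.116, 0.0]
wrist_force: [1.0, -0.4, -1.7]
gripper_width: 0.695
grasp_force: 15.0
```

Request:
send_rows(series=[[0.013,0.045,0,0,-0.2],[0.024,0.085,0,0,-0.2],[0.031,0.108,0.0,0,-0.2],[0.031,0.108,0.02,0,-0.2],[0.031,0.108,0.04,0,-0.2]])

```text
time_s: 10.7
position: [508.1, 345.5, 135.6]
tool_rot: [0.386, 3.116, 0.002]
wrist_force: [0.1, -0.2, -2.1]
gripper_width: 0.697
grasp_force: 15.0
```

Request:
send_rows(series=[[0,0,0.02,0,-0.2],[0,0,0.035,0,-0.2],[0,0,0.048,0,-0.2],[0,0,0.056,0,-0.2],[0,0,0.06,0,-0.2]])

```text
time_s: 11.2
position: [507.9, 343.8, 74.6]
tool_rot: [-0.39, -3.117, 0.001]
wrist_force: [-0.5, -0.8, -1.8]
gripper_width: 0.696
grasp_force: 15.0
```

Request:
send_rows(series=[[0,0,0.002,0,-0.2],[0,0,0.002,0,-0.2],[0,0,0.002,0,0.6],[0,0,0.002,0,1],[0,0,0.002,0,1]])

```text
time_s: 11.7
position: [508.3, 344.2, 73.7]
tool_rot: [0.39, 3.117, 0.001]
wrist_force: [-0.5, 0.3, -0.3]
gripper_width: 0.947
grasp_force: 0.0
```

Request:
send_rows(series=[[0,0,0,0,1],[0,0,-0.02,0,1],[0,0,-0.05,0,1],[0,0,-0.08,0,1],[0,0,-0.11,0,1]])

```text
time_s: 12.2
position: [507.9, 344.0, 184.3]
tool_rot: [-0.39, -3.117, 0.0]
wrist_force: [0.6, -1.0, -0.0]
gripper_width: 0.999
grasp_force: 0.0
```

Request:
send_rows(series=[[-0.018,-0.04,0,0,1],[-0.036,-0.082,0,0,1],[-0.054,-0.124,0,0,1],[-0.073,-0.166,0,0,1],[-0.092,-0.208,0,0,1]])

```text
time_s: 12.7
position: [546.1, 118.1, 183.5]
tool_rot: [0.389, 3.117, 0.0]
wrist_force: [0.9, -0.4, -0.1]
gripper_width: 1.001
grasp_force: 0.0
```

Request:
send_rows(series=[[-0.02,-0.045,0,0,1],[-0.04,-0.09,0,0,1],[-0.06,-0.135,0,0,1],[-0.08,-0.18,0,0,1],[-0.0955,-0.218,0,0,1]])

```text
time_s: 13.2
position: [585.1, -117.8, 183.5]
tool_rot: [0.391, 3.116, -0.001]
wrist_force: [-0.2, -0.7, -0.3]
gripper_width: 1.002
grasp_force: 0.0
```

```bash
python3 - <<'E'
from h import *
o=st();p=cams.grab_frame("wrist");cv2.imwrite("pics/w4.png",p['image'][...,::-1])
for n in "toothpicks coaster_black clipper coaster_cork coaster_blue".split():
    for r in finder.landmark_of(n,p)[:2]:print(n,np.round(r['xyz'],1),round(r['confidence'],2))
    for r in finder.outline_of(n,p)[:1]:
        v,u=np.nonzero(r['pixels']);print('   outl',u.min(),u.max(),v.min(),v.max(),rect(px2w(p,np.c_[u,v],12 if n=="clipper" else 8,o)))
for n in ("coaster_cork","coaster_blue"):
  q=cams.grab_frame("top")
  for r in finder.outline_of(n,q)[:1]:
    v,u=np.nonzero(r['pixels']);print('   top',n,rect(px2w(q,np.c_[u,v],8)))
E
```

```text
t 13.2 pos [ 585.1 -117.8  183.5] yaw_y 75.69 tilt -1.0 w 1.002 F [-0.2 -0.7 -0.3] 0.0
toothpicks [ 585.1 -117.1    8.1] 0.59
   outl 288 359 195 281 (array([ 601.4, -122. ]), 70.4, 56.1, 2.0)
   outl 267 375 164 260 (array([ 578.7, -118.3]), 85.4, 73.8, 82.5)
clipper [609.2  -5.    1. ] 0.96
clipper [521.9  11.5   4.7] 0.66
   outl 415 512 204 232 (array([610.9,  -9.5]), 78.0, 16.2, 69.3)
coaster_cork [601.  104.3   2.6] 0.83
coaster_cork [610.2  -7.6   3.7] 0.15
   outl 544 639 122 235 (array([607.9,  98.9]), 92.1, 82.2, -2.3)
coaster_blue [520.5   8.5   1.1] 0.67
   outl 401 527 27 165 (array([521.8,   7.7]), 91.7, 90.7, 82.9)
   top coaster_cork (array([624.1, 133.4]), 71.6, 30.0, -32.0)
   top coaster_blue (array([528.7,   8.2]), 89.9, 75.0, 81.3)
```

View pics/w4.png

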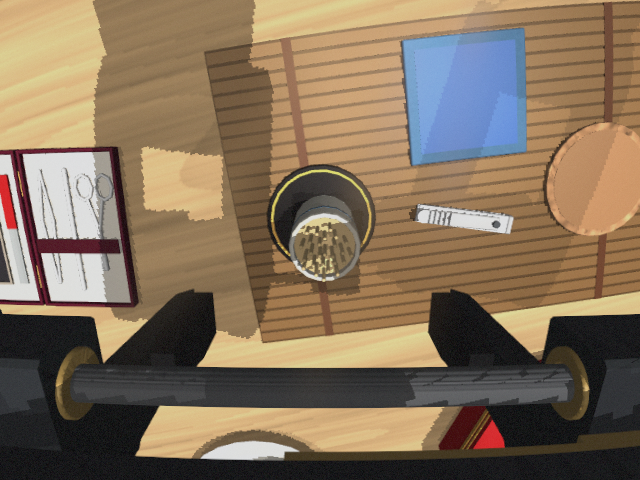

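The empty blue coaster measures (521.8, 7.7), and the pot at (325,245) is centred below the gripper. I pick it up.

Request:
send_rows(series=[[0,-0.001,0.035,0,1],[0,-0.001,0.075,0,1],[0,-0.001,0.105,0,1],[0,-0.001,0.122,0,1],[0,-0.001,0.131,0,1]])

```text
time_s: 14.45
position: [583.4, -115.5, 50.1]
tool_rot: [-0.389, -3.114, -0.001]
wrist_force: [-1.1, 0.1, 0.8]
gripper_width: 0.997
grasp_force: 0.0
```

Request:
send_rows(series=[[0,0,0,0,-0.5],[0,0,0,0,-0.5],[0,0,0,0,-0.5],[0,0,0,0,-0.5],[0,0,0,0,-0.5]])

```text
time_s: 14.95
position: [585.2, -116.2, 53.1]
tool_rot: [0.39, 3.116, -0.001]
wrist_force: [0.4, 0.0, 1.3]
gripper_width: 0.569
grasp_force: 0.0
```

Request:
send_rows(series=[[0,0,0,0,-0.5],[0,0,-0.03,0,-0.5],[0,0,-0.07,0,-0.5],[0,0,-0.11,0,-0.5],[0,0,-0.14,0,-0.5]])

```text
time_s: 15.45
position: [585.1, -116.1, 194.8]
tool_rot: [0.389, 3.115, -0.001]
wrist_force: [0.8, -0.0, -0.7]
gripper_width: 0.502
grasp_force: 14.9
```

Request:
send_rows(series=[[0.015,0.024,0,0,-0.5],[0.037,0.058,0,0,-0.5],[0.062,0.096,0,0,-0.5],[0.087,0.134,0,0,-0.5],[0.112,0.172,0,0,-0.5]])

```text
time_s: 15.95
position: [517.4, 79.7, 192.2]
tool_rot: [-0.391, -3.117, -0.0]
wrist_force: [1.2, 1.1, -1.0]
gripper_width: 0.502
grasp_force: 14.9
```

Request:
send_rows(series=[[0.025,0.038,0,0,-0.5],[0.05,0.076,0,0,-0.5],[0.075,0.114,0,0,-0.5],[0.1,0.154,0,0,-0.5],[0.125,0.194,0,0,-0.5]])

```text
time_s: 16.45
position: [444.0, 298.7, 192.3]
tool_rot: [0.39, 3.117, 0.0]
wrist_force: [0.2, 0.2, -0.9]
gripper_width: 0.499
grasp_force: 14.9
```

Request:
send_rows(series=[[0.02,0.03,0,0,-0.5],[0.029,0.046,0.01,0,-0.5],[0.029,0.046,0.04,0,-0.5],[0.029,0.046,0.07,0,-0.5],[0.029,0.046,0.09,0,-0.5]])

```text
time_s: 16.95
position: [426.9, 348.6, 100.1]
tool_rot: [-0.388, -3.115, 0.002]
wrist_force: [0.4, 0.0, -0.8]
gripper_width: 0.502
grasp_force: 14.9
```

```bash
python3 - <<'E'
from h import *
o=st();p=cams.grab_frame("wrist");cv2.imwrite("pics/w5.png",p['image'][...,::-1])
for n in "toothpicks glass_amber glass_green tray".split():
    for r in finder.landmark_of(n,p)[:1]:print(n,np.round(r['xyz'],1),round(r['confidence'],2))
q=cams.grab_frame("side")
for n in "toothpicks glass_amber glass_green coaster_cork coaster_blue coaster_black".split():
    for r in finder.landmark_of(n,q)[:2]:print(n,np.round(r['xyz'],1),round(r['confidence'],2))
E
```

```text
t 16.95 pos [426.9 348.6 100.1] yaw_y 75.79 tilt -1.0 w 0.502 F [ 0.4  0.  -0.8] 14.9
toothpicks [428.5 345.8  55.4] 0.91
toothpicks [427.6 347.5  61.2] 0.49
glass_amber [509.7 346.1   6.5] 0.87
glass_amber [509.8 342.3  -3.1] 0.55
glass_green [580.1 338.4   1.7] 0.69
glass_green [ 519.3 -402.4    6.2] 0.64
coaster_cork [608.4 106.4   0.9] 0.73
coaster_blue [523.2  11.1   3. ] 0.74
coaster_black [ 585.1 -120.2    3.1] 0.57
```

View pics/w5.png

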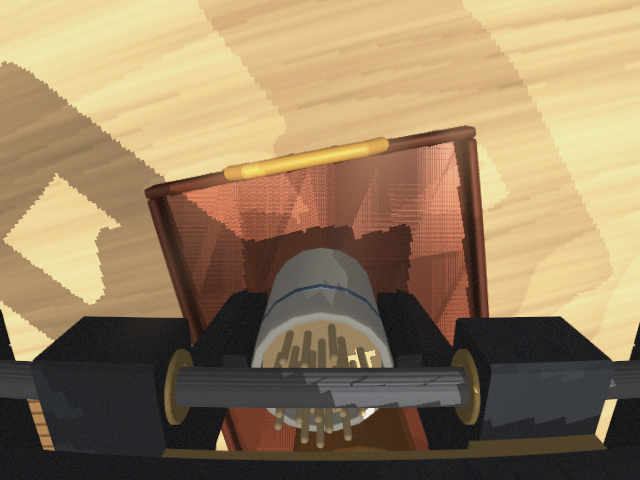

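The pot is upright in the jaws and over the free end of the tray. I set it down.

Request:
send_rows(series=[[0,0,0.015,0,-0.5],[0,0,0.03,0,-0.5],[0,0,0.041,0,-0.5],[0,0,0.048,0,-0.5],[0,0,0.0515,0,-0.5]])

```text
time_s: 18.05
position: [427.3, 348.1, 50.3]
tool_rot: [-0.389, -3.114, 0.004]
wrist_force: [-9.5, -8.6, 24.6]
gripper_width: 0.506
grasp_force: 15.1
```

Request:
send_rows(series=[[0,0,0.0,0,-0.5],[0,0,0,0,-0.5],[0,0,0,0,0.2],[0,0,0,0,0.9],[0,0,0,0,0.9]])

```text
time_s: 18.55
position: [428.4, 348.9, 50.8]
tool_rot: [0.39, 3.117, 0.0]
wrist_force: [0.3, -0.2, -0.1]
gripper_width: 0.752
grasp_force: 0.0
```

Request:
send_rows(series=[[0,0,0,0,0.9],[0,0,-0.03,0,0.9],[0,0,-0.07,0,0.9],[0,0,-0.11,0,0.9],[0,0,-0.15,0,0.9]])

```text
time_s: 19.05
position: [428.0, 348.7, 202.2]
tool_rot: [-0.39, -3.117, 0.0]
wrist_force: [1.4, 0.5, 0.4]
gripper_width: 0.945
grasp_force: 0.0
```

```bash
python3 - <<'E'
from h import *
o=st();q=cams.grab_frame("side");cv2.imwrite("pics/s6.png",q['image'][100:300,100:420,::-1].repeat(2,0).repeat(2,1))
for n in "toothpicks glass_amber glass_green clipper".split():
    for r in finder.landmark_of(n,q)[:1]:print(n,np.round(r['xyz'],1),round(r['confidence'],2))
E
```

```text
t 19.05 pos [428.  348.7 202.2] yaw_y 75.74 tilt -1.0 w 0.945 F [1.4 0.5 0.4] 0.0
toothpicks [425.5 347.5  13.1] 0.73
glass_amber [506.6 342.2   8.9] 0.7
```

View pics/s6.png

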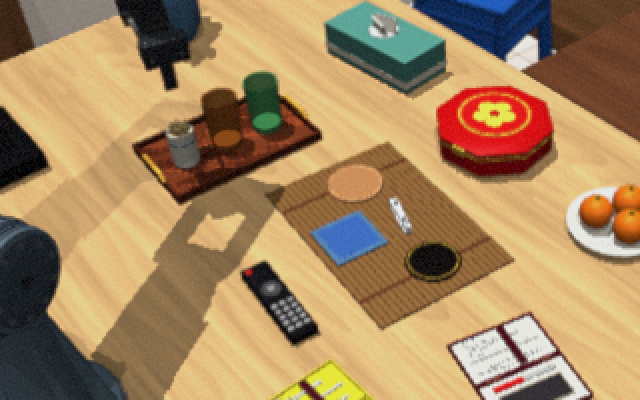

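All three stand upright on the tray, and the clipper and candy box are untouched. Next I move above the clipper and turn to its crosswise yaw.

Request:
send_rows(series=[[-0.026,-0.03,0,-1.38,0.2],[-0.053,-0.06,0,-2.76,0.2],[-0.079,-0.09,0,-4.14,0.2],[-0.106,-0.12,0,-5.52,0.2],[-0.132,-0.15,0,-6.9,0.2]])

```text
time_s: 19.8
position: [518.5, 169.3, 198.4]
tool_rot: [0.746, -3.048, -0.001]
wrist_force: [0.1, 0.9, -0.6]
gripper_width: 0.598
grasp_force: 0.0
```

Request:
send_rows(series=[[0,-0.04,0,-1.395,0.2],[0,-0.08,0,-2.79,0.2],[0,-0.12,0,-4.185,0.2],[0.001,-0.16,0,-5.58,0.2],[0.001,-0.2,0,-6.975,0.2]])

```text
time_s: 20.3
position: [608.8, -8.9, 198.0]
tool_rot: [1.785, -2.582, -0.005]
wrist_force: [0.6, -0.1, -0.0]
gripper_width: 0.595
grasp_force: 0.0
```

Request:
send_rows(series=[[0,0,0.03,0,0],[0,0,0.06,0,-0.3],[0,0,0.08,0,-0.3],[0,0,0.09,0,-0.3],[0,0,0.09,0,-0.3]])

```text
time_s: 20.8
position: [607.5, -7.1, 107.6]
tool_rot: [1.777, -2.586, -0.007]
wrist_force: [0.7, 0.1, 1.4]
gripper_width: 0.35
grasp_force: 0.0
```

```bash
python3 - <<'E'
from h import *
o=st();p=cams.grab_frame("wrist");cv2.imwrite("pics/w7.png",p['image'][...,::-1])
for n in "clipper coaster_cork coaster_blue coaster_black".split():
    for r in finder.landmark_of(n,p)[:1]:print(n,np.round(r['xyz'],1),round(r['confidence'],2))
    for r in finder.outline_of(n,p)[:1]:
        v,u=np.nonzero(r['pixels']);print('   outl',u.min(),u.max(),v.min(),v.max(),rect(px2w(p,np.c_[u,v],12 if n=="clipper" else 8,o)))
E
```

```text
t 20.8 pos [607.5  -7.1 107.6] yaw_y 158.99 tilt -1.0 w 0.35 F [0.7 0.1 1.4] 0.0
clipper [ 6.08e+02 -5.70e+00  3.00e-01] 0.78
   outl 302 327 187 311 (array([611.8,  -9.6]), 77.2, 14.1, 69.7)
coaster_cork [608.5  -7.4   2. ] 0.65
   outl 316 402 340 447 (array([629.1, 104.9]), 92.5, 50.2, -86.2)
coaster_blue [520.   13.7   4.9] 0.98
   outl 378 543 132 306 (array([522.3,   7.6]), 91.0, 90.9, 83.3)
coaster_black [ 586.2 -119.2    1.5] 0.85
   outl 208 367 0 133 (array([ 588.4, -110.3]), 85.2, 68.5, -21.5)
```

View pics/w7.png

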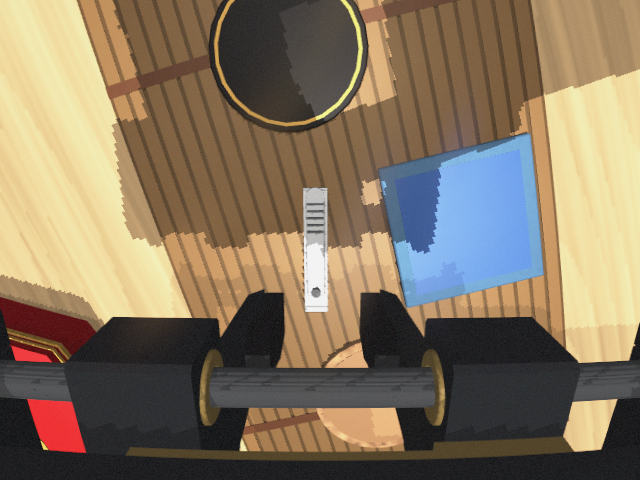

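The clipper is between the fingers, about 3 mm to tool −y (columns 302–327, finger centre at 322). I descend and grip.

Request:
send_rows(series=[[0.001,-0.003,0.025,0,-0.3],[0.001,-0.003,0.05,0,-0.3],[0.001,-0.003,0.068,0,-0.3],[0.001,-0.003,0.078,0,-0.3],[0.001,-0.003,0.0835,0,-0.3]], squeeze=20)

```text
time_s: 21.75
position: [611.7, -9.4, 26.5]
tool_rot: [1.779, -2.589, -0.001]
wrist_force: [-0.1, 0.3, 0.2]
gripper_width: 0.352
grasp_force: 0.0
```

Request:
send_rows(series=[[0,0,0,0,-0.3],[0,0,0,0,-0.9],[0,0,0,0,-0.9],[0,0,0,0,-0.9],[0,0,0,0,-0.9]])

```text
time_s: 22.25
position: [612.7, -9.6, 28.2]
tool_rot: [-1.779, 2.588, -0.002]
wrist_force: [-1.2, 0.2, 4.8]
gripper_width: 0.154
grasp_force: 20.0
```

Request:
send_rows(series=[[0,0,0,0,-0.9],[0,0,-0.02,0,-0.9],[0,0,-0.05,0,-0.9],[0,0,-0.085,0,-0.9],[0,0,-0.12,0,-0.9]])

```text
time_s: 22.75
position: [611.5, -9.4, 147.9]
tool_rot: [1.779, -2.588, -0.001]
wrist_force: [-0.0, -0.7, -0.2]
gripper_width: 0.155
grasp_force: 20.0
```

```bash
python3 - <<'E'
from h import *
o=st();p=cams.grab_frame("wrist");cv2.imwrite("pics/w8.png",p['image'][...,::-1])
R=Ro.from_rotvec(o['tool_rot']).as_matrix()
for r in finder.outline_of("clipper",p)[:1]:
    v,u=np.nonzero(r['pixels']);P=px2w(p,np.c_[u,v],o['position'][2]-14,o);print('tool frame',rect((P-o['position'])@R))
for r in finder.landmark_of("clipper",p)[:1]:print((np.array(r['xyz'])-o['position'])@R,r['confidence'])
# finger pixel ref
print(w2px(p,[o['position']+R@[x,0,14] for x in(-37,0,37)],o))
for r in finder.outline_of("coaster_cork",p)[:1]:
    v,u=np.nonzero(r['pixels']);print('cork',u.min(),u.max(),v.min(),v.max(),rect(px2w(p,np.c_[u,v],8,o)))
E
```

```text
t 22.75 pos [611.5  -9.4 147.9] yaw_y 158.99 tilt -1.0 w 0.155 F [-0.  -0.7 -0.2] 20.0
tool frame (array([ 8.5, -1.3]), 62.6, 13.7, 0.0)
[-3.83442325 -0.12493866 23.42400863] 0.72
[[324.51700466 395.31723572]
 [324.73175449 317.87462285]
 [324.95596134 227.38115757]]
cork 339 412 310 409 (array([616.6,  96.2]), 92.2, 38.3, 48.5)
```

View pics/w8.png

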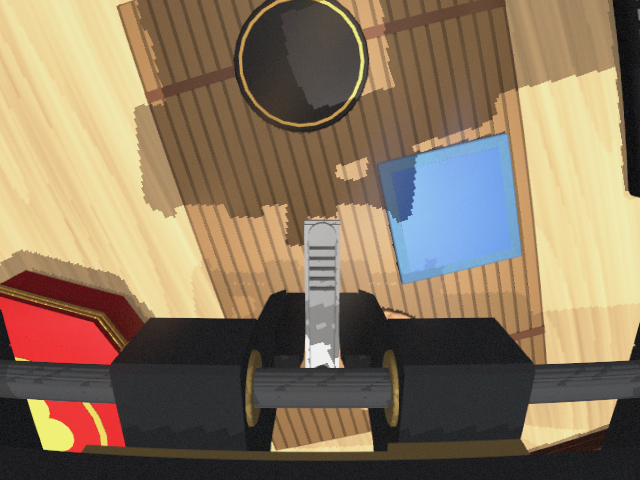

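The clipper is held straight, centred about 2 mm along tool +x. I carry it over the bay and turn to 75.5°.

Request:
send_rows(series=[[0.04,-0.006,0,1.392,-0.9],[0.08,-0.012,0,2.784,-0.9],[0.12,-0.017,0,4.176,-0.9],[0.16,-0.023,0,5.568,-0.9],[0.199,-0.0287,0,6.96,-0.9]])

```text
time_s: 23.45
position: [565.7, -206.4, 144.8]
tool_rot: [0.73, -3.053, -0.004]
wrist_force: [1.4, -0.0, -0.5]
gripper_width: 0.156
grasp_force: 20.0
```

Request:
send_rows(series=[[0.026,-0.031,0,1.392,-0.9],[0.052,-0.062,0,2.784,-0.9],[0.078,-0.093,0,4.176,-0.9],[0.104,-0.124,0,5.568,-0.9],[0.1293,-0.154,0,6.96,-0.9]])

```text
time_s: 23.95
position: [521.4, -402.3, 144.5]
tool_rot: [-0.407, -3.112, -0.004]
wrist_force: [0.5, 0.2, -1.0]
gripper_width: 0.152
grasp_force: 20.0
```

```bash
python3 - <<'E'
from h import *
o=st();p=cams.grab_frame("wrist");cv2.imwrite("pics/w9.png",p['image'][...,::-1])
for r in finder.landmark_of("case_bay",p)[:3]:print(np.round(r['xyz'],1),r['confidence'])
B=np.array([521,-401.,6]);a=np.radians(-14.5);e=np.array([np.cos(a),np.sin(a),0]);n=np.array([-e[1],e[0],0])
print(w2px(p,[B+sx*46*e+sy*18*n for sx,sy in((1,1),(1,-1),(-1,-1),(-1,1))],o).round(),w2px(p,[B],o).round())
E
```

```text
t 23.95 pos [ 521.4 -402.3  144.5] yaw_y 75.11 tilt -1.0 w 0.152 F [ 0.5  0.2 -1. ] 20.0
[ 520.9 -401.9    4.7] 0.94
[[348. 292.]
 [299. 293.]
 [296. 165.]
 [350. 164.]] [[323. 231.]]
```

View pics/w9.png

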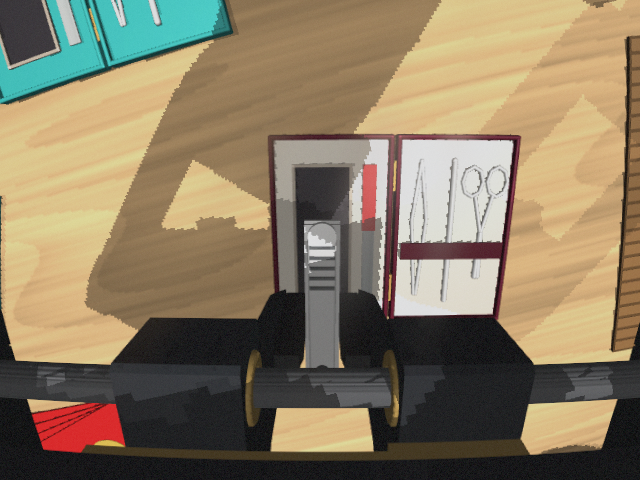

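The bay is where predicted, with its top edge at row 165 and columns 295–350. I lower the clipper and release it.

Request:
send_rows(series=[[0,0,0.03,0,-0.9],[0,0,0.06,0,-0.9],[0,0,0.085,0,-0.9],[0,0,0.102,0,-0.9],[0,0,0.112,0,-0.9]])

```text
time_s: 24.55
position: [522.0, -399.8, 32.1]
tool_rot: [-0.395, -3.113, -0.005]
wrist_force: [-0.6, 0.4, 0.7]
gripper_width: 0.157
grasp_force: 20.0
```

Request:
send_rows(series=[[0,0,0.003,0,-0.9],[0,0,0.0045,0,-0.9],[0,0,0.0045,0,-0.9],[0,0,0.0045,0,-0.5],[0,0,0.0045,0,-0.4]])

```text
time_s: 25.05
position: [523.5, -402.0, 31.3]
tool_rot: [0.397, 3.115, -0.001]
wrist_force: [-0.4, -0.4, 0.6]
gripper_width: 0.294
grasp_force: 0.0
```

Request:
send_rows(series=[[0,0,0,0,-0.4],[0,0,-0.005,0,-0.4],[0,0,-0.03,0,-0.4],[0,0,-0.06,0,-0.4],[0,0,-0.1,0,-0.4]])

```text
time_s: 25.55
position: [522.1, -400.8, 130.3]
tool_rot: [-0.397, -3.114, -0.003]
wrist_force: [-0.9, -0.9, -0.6]
gripper_width: 0.299
grasp_force: 0.0
```

Request:
send_rows(series=[[-0.02,0,-0.03,0,1],[-0.06,0,-0.06,0,1],[-0.08,0,-0.08,0,1],[-0.08,0,-0.08,0,1],[-0.08,0,-0.08,0,1]])

```text
time_s: 26.05
position: [600.1, -421.4, 210.2]
tool_rot: [-0.396, -3.116, -0.0]
wrist_force: [0.3, 0.4, 0.3]
gripper_width: 0.728
grasp_force: 0.0
```

```bash
python3 - <<'E'
from h import *
o=st();p=cams.grab_frame("wrist");cv2.imwrite("pics/w10.png",p['image'][...,::-1])
for n in("case_bay","clipper"):
  for r in finder.landmark_of(n,p)[:1]:print(n,np.round(r['xyz'],1),r['confidence'])
for r in finder.outline_of("clipper",p)[:1]:
    v,u=np.nonzero(r['pixels']);print(rect(px2w(p,np.c_[u,v],16,o)))
E
```

```text
t 26.05 pos [ 600.1 -421.4  210.2] yaw_y 75.5 tilt -1.0 w 0.728 F [0.3 0.4 0.3] 0.0
clipper [ 523.1 -398.5    3. ] 0.56
(array([ 523.1, -402.1]), 77.8, 13.7, -14.2)
```

View pics/w10.png

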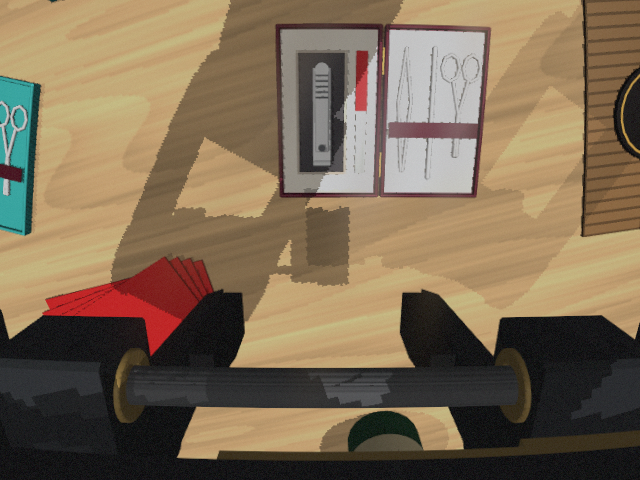

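The clipper lies lengthwise in the middle of the bay, clear of its edges: clipper at (322,112), bay at 298–348. On the way back I measure the empty coasters.

Request:
send_rows(series=[[0.012,0.042,-0.01,0,1],[0.024,0.084,-0.02,0,1],[0.036,0.127,-0.03,0,1],[0.048,0.17,-0.04,0,1],[0.06,0.213,-0.04,0,1]])

```text
time_s: 26.75
position: [595.2, -199.2, 251.5]
tool_rot: [0.398, 3.115, -0.001]
wrist_force: [0.0, -0.0, -0.2]
gripper_width: 1.001
grasp_force: 0.0
```

Request:
send_rows(series=[[0.012,0.043,0,0,1],[0.024,0.086,0,0,1],[0.036,0.129,0,0,1],[0.048,0.172,0,0,1],[0.06,0.21,0,0,1]])

```text
time_s: 27.25
position: [589.1, 19.7, 249.8]
tool_rot: [-0.397, -3.115, -0.0]
wrist_force: [0.3, -0.2, 0.3]
gripper_width: 0.999
grasp_force: 0.0
```

```bash
python3 - <<'E'
from h import *
o=st();p=cams.grab_frame("wrist");cv2.imwrite("pics/w11.png",p['image'][...,::-1])
for n in "coaster_cork coaster_blue coaster_black".split():
    for r in finder.landmark_of(n,p)[:1]:print(n,np.round(r['xyz'],1),round(r['confidence'],2))
    for r in finder.outline_of(n,p)[:2]:
        v,u=np.nonzero(r['pixels']);P=px2w(p,np.c_[u,v],8,o);h=cv2.convexHull(np.float32(P[:,:2]))
        print('   outl',round(r['confidence'],2),u.min(),u.max(),v.min(),v.max(),rect(P),cv2.minEnclosingCircle(h))
E
```

```text
t 27.25 pos [589.1  19.7 249.8] yaw_y 75.47 tilt -1.0 w 0.999 F [ 0.3 -0.2  0.3] 0.0
coaster_cork [604.9 103.8   4.3] 0.62
   outl 0.65 367 461 152 246 (array([608.2, 105.1]), 90.4, 90.0, -12.8) ((608.2090454101562, 104.54330444335938), 46.00065994262695)
coaster_blue [521.7  11.    2.8] 0.74
   outl 0.91 234 345 78 190 (array([522. ,   7.9]), 91.6, 91.2, 82.6) ((521.334716796875, 8.042440414428711), 61.84810256958008)
   outl 0.4 302 495 346 451 (array([830.9,  52.7]), 232.7, 143.9, 75.5) ((875.5740966796875, 41.0872688293457), 118.78978729248047)
coaster_black [ 587.6 -116.     2. ] 0.64
   outl 0.65 142 227 191 275 (array([ 584.8, -118.2]), 85.4, 85.1, 75.8) ((584.4985961914062, -118.44821166992188), 43.62860870361328)
```

View pics/w11.png

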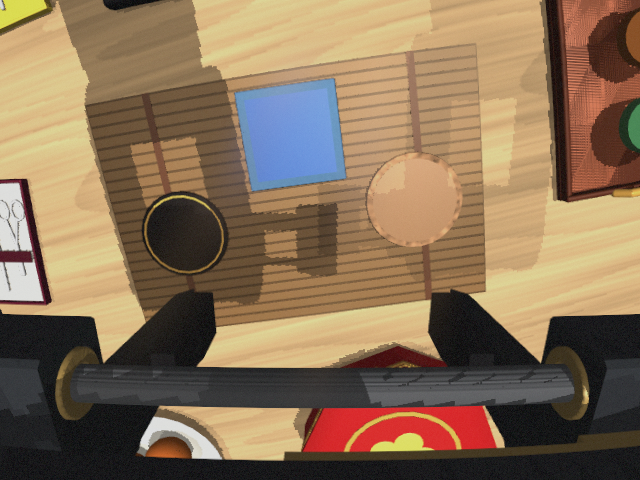

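The picture shows cork at (414,199), blue at (290,134) and black at (185,233). In world coordinates the coasters are at (608,105), (522,8) and (585,-118). I fetch the green glass.

Request:
send_rows(series=[[0.011,0.042,0,0,1],[0.023,0.086,0,0,1],[0.035,0.132,0,0,1],[0.047,0.178,0,0,1],[0.059,0.222,0,0,1]], squeeze=15)

```text
time_s: 28.1
position: [589.5, 247.7, 250.6]
tool_rot: [0.401, 3.116, -0.0]
wrist_force: [0.6, 0.4, 0.6]
gripper_width: 1.003
grasp_force: 0.0
```

Request:
send_rows(series=[[0.012,0.045,0,0,1],[0.0243,0.0893,0,0,1],[0.0243,0.0893,0.03,0,1],[0.0243,0.0893,0.06,0,1],[0.0243,0.0893,0.09,0,1]])

```text
time_s: 28.6
position: [588.6, 339.0, 159.4]
tool_rot: [0.399, 3.116, -0.0]
wrist_force: [-0.2, 0.9, 0.3]
gripper_width: 1.002
grasp_force: 0.0
```

Request:
send_rows(series=[[0,0,0.025,0,1],[0,0,0.05,0,1],[0,0,0.07,0,1],[0,0,0.082,0,1],[0,0,0.0875,0,1]])

```text
time_s: 29.1
position: [587.8, 338.6, 71.6]
tool_rot: [-0.399, -3.114, 0.002]
wrist_force: [0.4, 0.6, -0.2]
gripper_width: 1.001
grasp_force: 0.0
```

Request:
send_rows(series=[[0,0,0,0,1],[0,0,0,0,-0.2],[0,0,0,0,-0.2],[0,0,0,0,-0.2],[0,0,0,0,-0.2]])

```text
time_s: 29.6
position: [588.3, 340.1, 74.1]
tool_rot: [0.397, 3.115, 0.0]
wrist_force: [-0.5, -1.2, 3.1]
gripper_width: 0.688
grasp_force: 14.9
```

Request:
send_rows(series=[[0,0,0,0,-0.2],[0,0,-0.02,0,-0.2],[0,0,-0.05,0,-0.2],[0,0,-0.08,0,-0.2],[0,0,-0.1,0,-0.2]])

```text
time_s: 30.1
position: [588.3, 340.4, 175.3]
tool_rot: [0.397, 3.115, 0.002]
wrist_force: [0.3, 0.5, -1.7]
gripper_width: 0.684
grasp_force: 15.0
```

Request:
send_rows(series=[[-0.011,-0.031,0,0,-0.2],[-0.026,-0.073,0,0,-0.2],[-0.042,-0.118,0,0,-0.2],[-0.058,-0.163,0,0,-0.2],[-0.072,-0.204,0,0,-0.2]])

```text
time_s: 30.6
position: [606.0, 122.7, 172.9]
tool_rot: [-0.397, -3.116, 0.0]
wrist_force: [1.0, -0.4, -2.0]
gripper_width: 0.687
grasp_force: 15.0
```

Request:
send_rows(series=[[-0.0068,-0.0188,0,0,-0.2],[-0.0068,-0.0188,0.025,0,-0.2],[-0.0068,-0.0188,0.055,0,-0.2],[-0.0068,-0.0188,0.076,0,-0.2],[-0.0068,-0.0188,0.09,0,-0.2]])

```text
time_s: 31.1
position: [606.9, 104.6, 80.9]
tool_rot: [-0.397, -3.113, 0.0]
wrist_force: [0.5, 0.0, -0.9]
gripper_width: 0.69
grasp_force: 15.0
```

Request:
send_rows(series=[[0,0,0.005,0,-0.2],[0,0,0.0075,0,-0.2],[0,0,0.0075,0,-0.2],[0,0,0.0075,0,-0.2],[0,0,0.0075,0,-0.2]])

```text
time_s: 31.6
position: [608.7, 104.8, 76.5]
tool_rot: [0.397, 3.115, 0.0]
wrist_force: [0.3, 0.1, -1.7]
gripper_width: 0.691
grasp_force: 15.0
```

Request:
send_rows(series=[[0,0,0,0,0.3],[0,0,0,0,1],[0,0,0,0,1],[0,0,0,0,1],[0,0,0,0,1]])

```text
time_s: 32.1
position: [608.4, 104.6, 75.9]
tool_rot: [0.397, 3.116, 0.0]
wrist_force: [0.2, -0.3, -0.1]
gripper_width: 0.999
grasp_force: 0.0
```

Request:
send_rows(series=[[0,0,-0.03,0,1],[0,0,-0.06,0,1],[0,0,-0.09,0,1],[0,0,-0.12,0,1],[0,0,-0.12,0,1]])

```text
time_s: 32.6
position: [611.1, 104.6, 201.1]
tool_rot: [0.396, 3.108, 0.001]
wrist_force: [1.3, 0.6, 0.3]
gripper_width: 1.001
grasp_force: 0.0
```

Request:
send_rows(series=[[0.025,0.033,0,0,1],[0.053,0.07,0,0,1],[0.081,0.107,0,0,1],[0.109,0.144,0,0,1],[0.137,0.18,0,0,1]])

```text
time_s: 33.1
position: [519.4, 314.6, 194.7]
tool_rot: [-0.397, -3.115, 0.001]
wrist_force: [0.6, 0.5, -0.4]
gripper_width: 1.002
grasp_force: 0.0
```

Request:
send_rows(series=[[0.02,0.0263,0,0,1],[0.02,0.0263,0.0,0,1],[0.02,0.0263,0.03,0,1],[0.02,0.0263,0.06,0,1],[0.02,0.0263,0.085,0,1]])

```text
time_s: 33.6
position: [507.6, 342.6, 108.4]
tool_rot: [-0.397, -3.115, 0.002]
wrist_force: [0.4, -0.3, 1.0]
gripper_width: 1.004
grasp_force: 0.0
```

Request:
send_rows(series=[[0,0,0.015,0,1],[0,0,0.03,0,1],[0,0,0.0375,0,1],[0,0,0.0375,0,1],[0,0,0.0375,0,-0.2]])

```text
time_s: 34.1
position: [508.6, 343.9, 74.0]
tool_rot: [0.397, 3.115, 0.001]
wrist_force: [0.1, -0.4, 1.0]
gripper_width: 0.934
grasp_force: 0.0
```

Request:
send_rows(series=[[0,0,0,0,-0.2],[0,0,0,0,-0.2],[0,0,0,0,-0.2],[0,0,0,0,-0.2],[0,0,0,0,-0.2]])

```text
time_s: 34.6
position: [508.5, 343.8, 74.1]
tool_rot: [0.397, 3.115, 0.001]
wrist_force: [-0.4, -0.9, 5.5]
gripper_width: 0.7
grasp_force: 14.9
```

Request:
send_rows(series=[[0,0,-0.01,0,-0.2],[0,0,-0.03,0,-0.2],[0,0,-0.055,0,-0.2],[0,0,-0.08,0,-0.2],[0,0,-0.1,0,-0.2]])

```text
time_s: 35.1
position: [507.9, 343.8, 174.7]
tool_rot: [0.397, 3.116, 0.001]
wrist_force: [-0.8, -0.7, -1.5]
gripper_width: 0.695
grasp_force: 15.0
```

Request:
send_rows(series=[[-0.01,-0.033,0,0,-0.2],[-0.024,-0.079,0,0,-0.2],[-0.038,-0.125,0,0,-0.2],[-0.052,-0.171,0,0,-0.2],[-0.066,-0.217,0,0,-0.2]])

```text
time_s: 35.6
position: [516.9, 115.6, 173.4]
tool_rot: [-0.396, -3.116, -0.0]
wrist_force: [0.7, 0.2, -1.4]
gripper_width: 0.696
grasp_force: 15.0
```

Request:
send_rows(series=[[-0.014,-0.046,0,0,-0.2],[-0.026,-0.085,0,0,-0.2],[-0.0318,-0.1048,0,0,-0.2],[-0.0318,-0.1048,0.02,0,-0.2],[-0.0318,-0.1048,0.04,0,-0.2]])

```text
time_s: 36.1
position: [522.4, 6.5, 133.5]
tool_rot: [0.4, 3.114, 0.0]
wrist_force: [-0.1, -0.2, -2.1]
gripper_width: 0.696
grasp_force: 15.0
```

Request:
send_rows(series=[[0,0,0.02,0,-0.2],[0,0,0.037,0,-0.2],[0,0,0.048,0,-0.2],[0,0,0.055,0,-0.2],[0,0,0.0575,0,-0.2]])

```text
time_s: 36.6
position: [522.3, 7.6, 76.1]
tool_rot: [0.397, 3.116, -0.0]
wrist_force: [-4.4, 1.0, 13.8]
gripper_width: 0.697
grasp_force: 14.7
```

Request:
send_rows(series=[[0,0,0,0,-0.2],[0,0,0,0,-0.2],[0,0,0,0,0.3],[0,0,0,0,1],[0,0,0,0,1]])

```text
time_s: 37.1
position: [522.1, 7.7, 76.0]
tool_rot: [0.397, 3.116, -0.0]
wrist_force: [-0.3, -1.0, 0.5]
gripper_width: 0.851
grasp_force: 0.0
```

Request:
send_rows(series=[[0,0,0,0,1],[0,0,-0.03,0,1],[0,0,-0.06,0,1],[0,0,-0.09,0,1],[0,0,-0.12,0,1]])

```text
time_s: 37.6
position: [521.7, 7.7, 196.8]
tool_rot: [-0.397, -3.116, -0.0]
wrist_force: [0.6, -0.5, -0.0]
gripper_width: 1.003
grasp_force: 0.0
```

Request:
send_rows(series=[[0.022,0.039,0,0,1],[0.046,0.08,0,0,1],[0.07,0.121,0,0,1],[0.094,0.163,0,0,1],[0.118,0.205,0,0,1]])

```text
time_s: 38.1
position: [458.4, 237.3, 195.9]
tool_rot: [0.398, 3.116, 0.0]
wrist_force: [1.7, -0.0, -0.0]
gripper_width: 0.997
grasp_force: 0.0
```

Request:
send_rows(series=[[0.022,0.04,0,0,1],[0.044,0.077,0,0,1],[0.0582,0.1014,0,0,1],[0.0582,0.1014,0.02,0,1],[0.0582,0.1014,0.05,0,1]])

```text
time_s: 38.6
position: [429.0, 350.4, 147.0]
tool_rot: [0.393, 3.113, 0.004]
wrist_force: [0.2, -0.1, -0.9]
gripper_width: 1.0
grasp_force: 0.0
```

Request:
send_rows(series=[[0,0,0.03,0,1],[0,0,0.055,0,1],[0,0,0.075,0,1],[0,0,0.088,0,1],[0,0,0.0937,0,1]])

```text
time_s: 39.1
position: [427.6, 348.1, 50.7]
tool_rot: [-0.397, -3.115, 0.002]
wrist_force: [-0.4, -0.6, -0.9]
gripper_width: 1.001
grasp_force: 0.0
```

Request:
send_rows(series=[[0,0,0,0,-0.5],[0,0,0,0,-0.5],[0,0,0,0,-0.5],[0,0,0,0,-0.5],[0,0,0,0,-0.5]])

```text
time_s: 39.6
position: [428.6, 348.6, 52.6]
tool_rot: [0.397, 3.116, 0.001]
wrist_force: [-0.5, -0.4, 0.0]
gripper_width: 0.569
grasp_force: 0.0
```

Request:
send_rows(series=[[0,0,0,0,-0.5],[0,0,0,0,-0.5],[0,0,-0.03,0,-0.5],[0,0,-0.07,0,-0.5],[0,0,-0.11,0,-0.5]])

```text
time_s: 40.1
position: [427.4, 348.0, 162.3]
tool_rot: [-0.397, -3.114, 0.002]
wrist_force: [0.2, 0.7, -0.7]
gripper_width: 0.501
grasp_force: 14.9
```

Request:
send_rows(series=[[-0.017,-0.026,-0.012,0,-0.5],[-0.037,-0.057,-0.024,0,-0.5],[-0.06,-0.092,-0.03,0,-0.5],[-0.085,-0.13,-0.03,0,-0.5],[-0.11,-0.169,-0.03,0,-0.5]])

```text
time_s: 40.6
position: [492.5, 155.9, 192.3]
tool_rot: [0.396, 3.116, 0.0]
wrist_force: [0.5, 0.3, -1.8]
gripper_width: 0.501
grasp_force: 14.9
```

Request:
send_rows(series=[[-0.025,-0.038,0,0,-0.5],[-0.051,-0.078,0,0,-0.5],[-0.077,-0.118,0,0,-0.5],[-0.102,-0.157,0,0,-0.5],[-0.126,-0.194,0,0,-0.5]])

```text
time_s: 41.1
position: [565.7, -64.2, 191.7]
tool_rot: [-0.398, -3.116, -0.0]
wrist_force: [0.4, -0.0, -0.9]
gripper_width: 0.501
grasp_force: 14.9
```

Request:
send_rows(series=[[-0.02,-0.03,0,0,-0.5],[-0.0327,-0.0498,0,0,-0.5],[-0.0327,-0.0498,0.02,0,-0.5],[-0.0327,-0.0498,0.05,0,-0.5],[-0.0327,-0.0498,0.08,0,-0.5]])

```text
time_s: 41.6
position: [584.8, -119.0, 111.1]
tool_rot: [0.398, 3.116, -0.0]
wrist_force: [0.2, 0.6, -1.5]
gripper_width: 0.5
grasp_force: 14.9
```

Request:
send_rows(series=[[0,0,0.02,0,-0.5],[0,0,0.035,0,-0.5],[0,0,0.046,0,-0.5],[0,0,0.053,0,-0.5],[0,0,0.056,0,-0.5]])

```text
time_s: 42.1
position: [584.9, -118.6, 55.8]
tool_rot: [-0.397, -3.116, 0.0]
wrist_force: [-0.4, -0.3, 0.1]
gripper_width: 0.503
grasp_force: 14.9
```

Request:
send_rows(series=[[0,0,0.001,0,-0.5],[0,0,0.0015,0,-0.5],[0,0,0.002,0,-0.5],[0,0,0.002,0,-0.5],[0,0,0.002,0,-0.5]])

```text
time_s: 42.6
position: [585.1, -118.6, 54.5]
tool_rot: [0.397, 3.116, -0.0]
wrist_force: [-0.1, 0.5, 0.2]
gripper_width: 0.5
grasp_force: 14.9
```

Request:
send_rows(series=[[0,0,0.0005,0,-0.5],[0,0,0.0005,0,0.1],[0,0,0.0005,0,0.8],[0,0,0.0005,0,0.9],[0,0,0.0005,0,0.9]])

```text
time_s: 43.1
position: [584.8, -118.5, 53.4]
tool_rot: [-0.397, -3.116, -0.0]
wrist_force: [-0.0, 0.3, 0.8]
gripper_width: 0.797
grasp_force: 0.0
```

Request:
send_rows(series=[[0,0,0,0,0.9],[0,0,-0.03,0,0.9],[0,0,-0.07,0,0.9],[0,0,-0.11,0,0.9],[0,0,-0.15,0,0.9]])

```text
time_s: 43.6
position: [584.5, -118.4, 204.9]
tool_rot: [-0.397, -3.116, -0.0]
wrist_force: [1.0, 0.6, -0.1]
gripper_width: 0.947
grasp_force: 0.0
```

Request:
send_rows(series=[[0.01,0.03,-0.02,0,0.9],[0.02,0.06,-0.04,0,0.9],[0.02,0.09,-0.05,0,0.9],[0.02,0.12,-0.05,0,0.9],[0.02,0.135,-0.05,0,0.9]])

```text
time_s: 44.1
position: [599.7, 19.2, 254.1]
tool_rot: [0.394, 3.116, 0.001]
wrist_force: [-0.3, -0.6, -0.3]
gripper_width: 0.949
grasp_force: 0.0
```

```bash
python3 - <<'E'
from h import *
o=st()
for c in("wrist","side"):
  p=cams.grab_frame(c)
  for n in "glass_green coaster_cork glass_amber coaster_blue toothpicks coaster_black clipper candy_front".split():
    for r in finder.landmark_of(n,p)[:1]:print(c,n,np.round(r['xyz'],1),round(r['confidence'],2))
E
```

```text
t 44.1 pos [599.7  19.2 254.1] yaw_y 75.58 tilt -1.0 w 0.949 F [-0.3 -0.6 -0.3] 0.0
wrist glass_green [608.7  99.6  10.2] 0.8
wrist glass_amber [527.3   8.    6.9] 0.81
wrist toothpicks [ 585.  -118.7    8.4] 0.74
wrist candy_front [760.7  20.9  22.7] 0.78
side glass_green [603.5 102.8   6.4] 0.96
side coaster_cork [610.3 107.    1.8] 0.41
side glass_amber [524.3   6.8  11. ] 0.92
side coaster_blue [525.2  10.2   1.9] 0.61
side toothpicks [ 585.6 -120.6    9.6] 0.7
side coaster_black [ 584.2 -122.7    3. ] 0.72
side clipper [ 522.5 -401.1    5.8] 0.67
side candy_front [763.2  19.3  25.2] 0.71
```

All three are within a few mm of their coaster centres, upright and released, and the clipper is in the bay. I hand in.

```bash
python3 -c "
from workcell import job;print(job.job_done())"
```

```text
the job is handed in; nothing more can be done
None
```

The job is handed in: the clipper lies lengthwise in the bay of the dark-red case, both glasses and the toothpick holder are back upright within a few mm of their own coaster centres, and the candy box has not shifted measurably; the judge gave no verdict, so this rests on my last camera readings.

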